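Refit the drip-tray grate

TASK

Put the tongued grate back on the drip tray: hold it by its upright grip, tip it, hook its tongue under the overhanging lip at the tray's end away from the robot, then swing the other end down until the grate lies flat on the ledges inside the tray. Let go of it, and leave the shorter grate, which has no tongue, where it lies.

Things in the scene. Friction and masses are not known exactly. Their poses are not given: they have to be found in the camera images.
- grate_grip (a point): Steel slatted grate with a tongue, 0.28 kg, flat on the counter. Point: centre of its upright grip, 26 mm above the grate's underside; x away from the tongue, z up. Grip: blade 48 long (x), 10 thick (y), top 47 mm above the underside; pinch it across y, 30-36 mm above the underside. Grate 5 thick; slatted part x -58 to +70, 100 wide; tongue 60 wide on to x -90 mm.
- grate_tongue (a point): Middle of the tip of that grate's tongue, half-way through its 5 mm thickness: 90 mm from the grip towards the grate's -x and 23.5 mm lower. Axes as the grate's.
- tray_seat (a point): Fixed steel drip tray, 184 x 124 x 42 mm. Point: where the seated grate's underside lies below its grip, level with two side ledges (18 mm wide, 26 above the counter, 22 above the tray's floor). x from the lip (far from the robot) to the other end, z up. Inside: x -98 to +78, 116 wide: 8 mm play each way. End wall at +x rises 12 mm above this point, sides 6. Seated: grip centre 26 mm above this point.
- tray_lip (a point): Middle of the lower edge of the tray's lip: x = -71 mm, 12 mm above tray_seat, axes as the tray's. The lip, 4 mm thick, overhangs the tray's -x end by 27 mm over its full width. The grate cannot go in level: tilt it 0.15 to 0.3 rad, plain end up, to clear the end wall. Between the ledges (80 mm apart) the tongue may dip below ledge height.
- short_grate_grip (a point): The other grate, to be left alone: same width and same grip, but square, 100 x 100 mm, without a tongue. Point: centre of its grip, 26 mm above its underside.
Mind the look-alikes: they are no part of the job. What is shaped like the part that bears grate_grip but blue or pink is not meant.

How it is judged:
By the outcome, as a careful person would: the job done as asked, in the order asked, and still so for the second after the job is handed in, with the robot touching nothing.
It also fails if it takes over 38 s, if anything falls off the work surface, if the arm or the gripper's body presses on something with over 40 N, if the wrist force passes 120 N, or if a joint passes its speed limit or range.

ROBOT

A 7-joint arm with a two-finger parallel gripper is mounted at the origin on the work surface. World frame = base frame: x ahead of the robot, y to its left, z up, the work surface at z = 0. Lengths are in m, angles in rad, forces in N, time in s.
With the tool pointing down it reaches from about 0.425 to 0.925 m from the base axis. Payload 6.8 kg.
Tool frame: the origin (TCP) lies between the finger pads; the fingertips stand 22 mm ahead of it and the grasp point (between the pads) lies 3 mm ahead of it; z points along the fingers, y is the direction in which the jaws open and shut (so a half turn about z gives the same grasp; the last joint's range is limited). The gripper opens to 85 mm and grips with 20 to 120 N. Pads are 22 mm wide; open, the fingers measure 114 mm over their backs; the gripper's body (76 mm by 85 mm) begins 54 mm behind the grasp point. The pads swing forward as they close: fully open they stand 13 mm farther back than shut.
Start: joints at [1.056, 0.477, 0.022, 1.555, -0.011, 1.109, -0.083], TCP at [0.267, -0.62, 0.219] pointing down, gripper open.
Joint ranges: [-2.96, 2.96], [-0.34, 2.1], [-1.41, 1.46], [0.24, 2.44], [-1.37, 4.51], [0.17, 1.92], [-2.96, 2.96]. Speed limits (rad/s): [2.39, 2.39, 3.14, 3.14, 3.14, 3.14, 3.14].

INTERFACE

Orientations are given as a unit quaternion [w, x, y, z].
In Python, from station import bot gives the robot as it stands. The module is installed in compiled form; this text tells all that it offers.
- The arm moves only by the tool drive_tool, never from a script. Its argument "series" is one flat list of numbers, 7 for each row, row after row: the opening, from -1 (shut) to 1 (fully open), then the shift along the tool's x, y, z in mm, then the turn, a rotation vector about the tool's x, y, z in rad. In form: [jaw, x, y, z, wx, wy, wz, jaw, x, y, z, wx, wy, wz, ...]. A call has 1 to 12 rows; each row shifts and turns the commanded pose from where the row before left it, along the tool's axes as they then stand; what a row does not reach is not made up. A row lasts 1/8 s, in which the tool goes at most 62.5 mm and 10.7 degrees, less where a joint would pass 70% of its speed; a pose out of reach is approached as far as the arm can. A call with a gripper value outside its range is refused whole. The fingers move at their own pace and stop on an object; "force" is the grip in N (left out, the last holds). Time passes only in rows, so rows that do not move let the fingers close. It gives the time, the measured TCP pose, the force and the opening at its end, in the units of the state.
- bot.get_obs(): the state, without advancing time (a new reading comes with each control period).
- bot.read_camera(name): name is "scene" or "top" or "wrist"; returns a dict with "pixels" (400x640x3 uint8, blue, green, red), "camera_matrix" (3x3 intrinsics, pixels), "rvec" (rotation vector, rad) and "tvec" (3), from world to camera coordinates, as OpenCV has them. Camera axes: x right, y down, z forward; pixel columns grow to the right and rows downward; lengths in m; the calibration is good to about 2 mm. The wrist camera is an equidistant fisheye: a pixel r from the principal point sees the ray r / f radians off the axis. A picture is of the moment at which its call begins. There is no depth.
- bot.hand_in(): hands the job in, once; it reports no verdict.
The state is a dict: "t": time; "q": joint angles; "joint_vel": joint speeds; "joint_torque": joint torques, N m; "eef_pos": TCP position; "tool_rot": TCP orientation; "contact_force": force on the tool from outside, world axes, zero at the start; "torque": the same for the moment, N m; "gripper_width": opening from 0.0 (shut) to 1.0 (fully open).
Only numpy, scipy, OpenCV 4.12 (cv2) and the standard library are available. Lean on these libraries where they do the work, as an engineer would, in place of code of your own. Each camera call takes 0.05 s, during which the arm holds its last target. There are 200 camera calls.

## Working session

There is one attempt and no reset: what is moved stays moved. The work goes in short steps, Python scripts to look and compute and a tool call to move; the robot and the scene stay as the last step left them, time stands still between calls to the robot, and variables do not carry over. Pictures are saved under pics/ and viewed, about 8 in all and at most 12, crops included, and the job is handed in when it is done.

Besides the shell and the picture viewer there is one more tool, called after ">>>" as a command line: name --argument value ..., lists and objects as JSON in quotes. drive_tool: Moves the arm, as the interface text tells. Its arguments: {"type":"object","properties":{"series":{"type":"array"},"force":{"type":"number"}},"required":["series"]}

```bash
mkdir -p pics
cat > h.py <<'E'
import numpy as np, cv2
from station import bot
from scipy.spatial.transform import Rotation as R
def snap(n,f):
    c=bot.read_camera(n); cv2.imwrite('pics/'+f,c['pixels']); np.savez('pics/'+f+'.npz',**{k:c[k] for k in('camera_matrix','rvec','tvec')}); return c
def ray(c,u,v,fish=False):
    K=np.array(c['camera_matrix']);M=cv2.Rodrigues(np.array(c['rvec'],float))[0];t=np.array(c['tvec'],float).ravel()
    d=np.array([(u-K[0,2])/K[0,0],(v-K[1,2])/K[1,1],1.])
    if fish:
        r=np.hypot(d[0],d[1]); d=np.array([d[0]/r*np.sin(r),d[1]/r*np.sin(r),np.cos(r)])
    return -M.T@t, M.T@d
def onz(c,u,v,z,fish=False):
    o,d=ray(c,u,v,fish); return o+d*(z-o[2])/d[2]
def proj(c,P):
    return cv2.projectPoints(np.array(P,float).reshape(-1,3),np.array(c['rvec'],float),np.array(c['tvec'],float),np.array(c['camera_matrix']),None)[0].reshape(-1,2)
E
python3 - <<'E'
from h import *
o=bot.get_obs(); print(o)
for n in('top','scene'):
    c=snap(n,n+'0.png'); print(n,c['camera_matrix'],ray(c,320,200))
E
```

```text
{'t': 0.0, 'q': array([ 1.05589342,  0.47782069,  0.02234709,  1.55648337, -0.01154128,
        1.10933204, -0.0830876 ]), 'joint_vel': array([-1.79760925e-04, -7.28806250e-04, -2.19392313e-06, -2.82680336e-05,
       -4.15821222e-04,  2.88718388e-04, -8.09038724e-04]), 'joint_torque': array([ 5.14277672e-04, -5.96448576e+01,  1.60779074e+00, -2.81194103e+01,
        1.23992699e-02,  9.48830915e-03,  7.23557918e-06]), 'eef_pos': array([ 0.26681463, -0.6193251 ,  0.21809861]), 'tool_rot': array([-9.25396076e-04,  9.79383815e-01,  2.02006002e-01, -2.47263135e-04]), 'contact_force': array([-1.15917679, -0.79764574, -1.08929107]), 'torque': array([-0.01035791,  0.0026154 ,  0.0139276 ]), 'gripper_width': 1.0018080525382953}
top [[408.83115204   0.         314.3782689 ]
 [  0.         408.83115204 192.54422596]
 [  0.           0.           1.        ]] (array([0.26592519, 0.09356603, 0.96452164]), array([ 0.21323973, -0.01082046, -0.97720694]))
scene [[485.39818037   0.         322.58693831]
 [  0.         485.39818037 201.84438659]
 [  0.           0.           1.        ]] (array([1.07973131, 0.23971739, 1.04212246]), array([-0.51672792, -0.14306323, -0.84413744]))
```

View pics/top0.png

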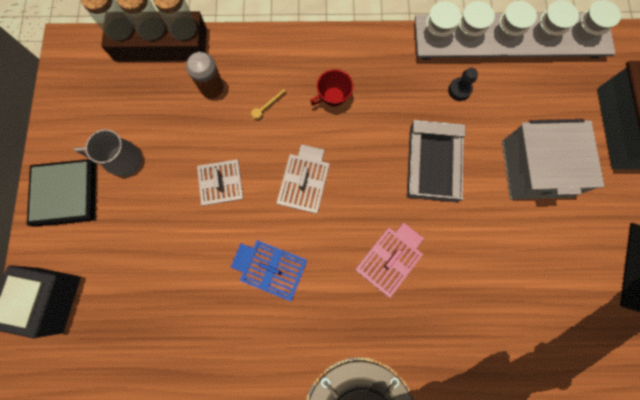

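View pics/scene0.png

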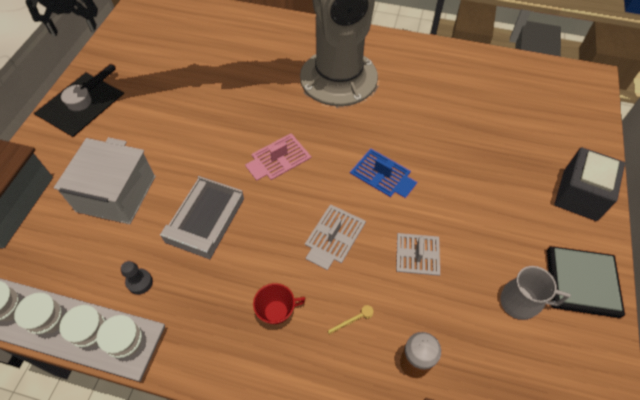

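Top view candidates: steel tongued grate (303,180), which is the one meant; steel short grate without a tongue (220,182); blue (270,270); pink (390,260). The tray is at (437,160), with its lip at the top edge, away from the robot. Next is one close crop to check this choice.

Run:
```python
import cv2,numpy as np
a=cv2.imread('pics/top0.png')
g=cv2.resize(a[135:225,265:345],None,fx=6,fy=6,interpolation=cv2.INTER_CUBIC)[:540,:400]
t=cv2.resize(a[115:205,405:471],None,fx=6,fy=6,interpolation=cv2.INTER_CUBIC)
cv2.imwrite('pics/crop1.png',np.hstack([g,t]))
s=cv2.imread('pics/scene0.png')
g=cv2.resize(s[195:280,300:370],None,fx=5.5,fy=5.5,interpolation=cv2.INTER_CUBIC)
t=cv2.resize(s[175:260,158:248],None,fx=4.5,fy=5.5,interpolation=cv2.INTER_CUBIC)
cv2.imwrite('pics/crop2.png',np.hstack([g,t]))
```

```text
(no output)
```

View pics/crop1.png

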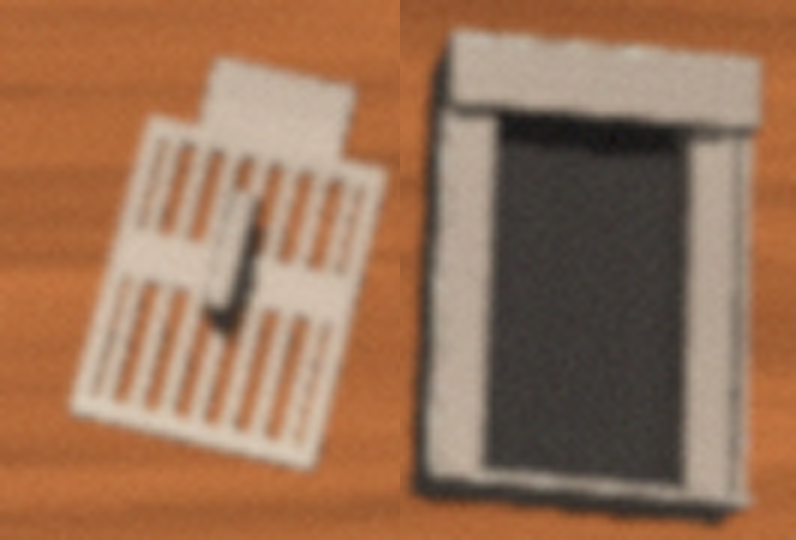

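View pics/crop2.png

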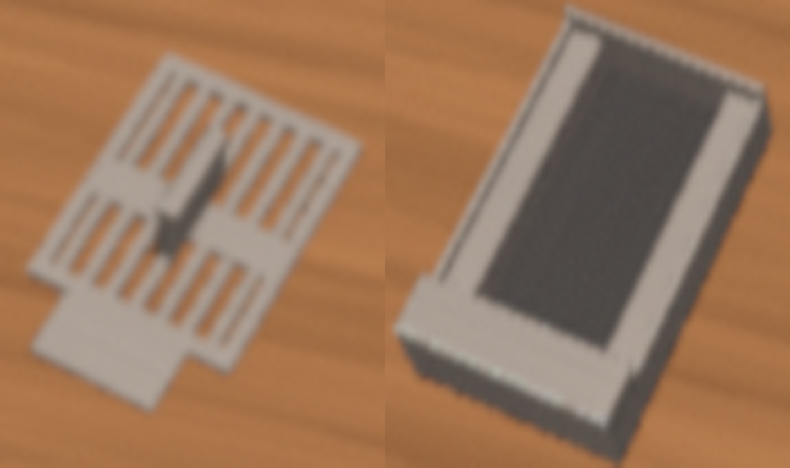

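Both crops confirm the choice: the steel grate with the tongue (tip at the top in the top view), and the tray's lip on the far side. I'll fit both planar poses to the corners.

```bash
cat > fit.py <<'E'
from h import *
from scipy.optimize import least_squares
T=np.load('pics/top0.png.npz');S=np.load('pics/scene0.png.npz')
tp=lambda o,l:(np.array(l)+.5)/6-.5+o
sg=lambda l:(np.array(l)+.5)/5.5-.5+[300,195]
st=lambda l:(np.array(l)-[385,0]+.5)/[4.5,5.5]-.5+[158,175]
gm=[[-58,-50,5],[-58,50,5],[70,50,5],[70,-50,5],[-90,-30,5],[-90,30,5]]
gt=tp([265,135],[[148,117],[387,172],[313,468],[70,410],[216,58],[355,92]])
gs=sg([[232,372],[28,268],[168,55],[362,145],[153,410],[30,350]])
tm=[[-102,-62,42],[-102,62,42],[-71,-62,42],[-71,62,42],[82,-62,38],[82,62,38]]
tt=tp([405,115],[[52,30],[362,62],[52,105],[360,132],[25,485],[348,505]])
ts=st([[605,425],[397,330],[635,372],[425,275],[765,88],[567,8]])
def fit(m,d,x0):
    m=np.array(m)/1000
    def W(p): return m@R.from_euler('z',p[2]).as_matrix().T+[p[0],p[1],0]
    for nm,cs in(('both',d),('top',d[:1]),('scene',d[1:])):
        f=lambda p:np.concatenate([(proj(c,W(p))-u).ravel() for c,u in cs])
        r=least_squares(f,x0,x_scale=[.1,.1,1]); print(nm,r.x.round(4),r.fun.reshape(-1,2).round(1).tolist() if nm=='both' else '')
fit(gm,[(T,gt),(S,gs)],[.57,.1,3.1]); fit(tm,[(T,tt),(S,ts)],[.6,-.2,3.1])
E
python3 fit.py
```

```text
both [0.5266 0.123  2.8979] [[0.2, -1.2], [-0.2, -1.3], [-0.2, -0.8], [-0.2, -0.8], [-0.2, -1.5], [0.2, -1.8], [-0.0, -1.3], [0.2, -0.8], [0.2, -1.6], [0.5, -1.3], [0.3, -1.1], [0.3, -1.5]]
top [0.5235 0.1228 2.8974] 
scene [0.5301 0.1233 2.8977] 
both [ 0.5595 -0.1946  3.0363] [[-0.1, -0.9], [-0.3, -1.6], [-0.7, -1.5], [-0.2, -1.2], [0.4, -2.8], [0.1, -1.0], [0.4, -1.2], [-0.4, -1.1], [0.2, -2.8], [0.2, -1.8], [0.6, -1.3], [0.5, -1.5]]
top [ 0.5558 -0.1946  3.0352] 
scene [ 0.5638 -0.1934  3.0374]
```

>>> drive_tool --series '[0.3,30,-33,0,0,0,0,0.3,40,-43,0,0,0,0,0.3,40,-43,0,0,0,0,0.3,40,-43,0,0,0,0,0.3,40,-43,0,0,0,0,0.3,40,-43,0,0,0,0,0.3,40,-43,0,0,0,0,0.3,40,-43,0,0,0,0,0.3,40,-43,0,0,0,0,0.3,40,-43,0,0,0,0,0.3,40,-43,0,0,0,0,0.3,30,-33,0,0,0,0]'

```text
t: 1.6
eef_pos: [0.4936, 0.0202, 0.219]
tool_rot: [-0.0, 0.979, 0.203, 0.0]
contact_force: [0.1, -0.5, 0.6]
gripper_width: 0.656
```

```bash
cat > goto.py <<'E'
from h import *
import sys
# usage: x y z yaw [tilt]: tool pose = Rz(yaw)*Ry(tilt)*Rx(pi), tilt>0 lowers far (+tool x) end ; prints tool-frame shift mm and rotvec
def delta(p,yaw,tilt=0.):
    o=bot.get_obs(); q=np.array(o['tool_rot']); A=R.from_quat(q[[1,2,3,0]])
    B=R.from_euler('z',yaw)*R.from_euler('y',tilt)*R.from_euler('x',np.pi)
    d=A.inv().apply(np.array(p)-o['eef_pos'])*1000; r=(A.inv()*B).as_rotvec()
    print('t',round(o['t'],2),'at',o['eef_pos'].round(4),'shift',d.round(1),'turn',r.round(4),'F',o['contact_force'].round(1),'w',round(o['gripper_width'],3))
if __name__=='__main__':
    a=list(map(float,sys.argv[1:])); delta(a[:3],*a[3:])
E
python3 goto.py .526 .123 .17 -.2437
```

```text
t 1.6 at [0.4936 0.0202 0.219 ] shift [ 70.6 -81.4  49.1] turn [-4.000e-04 -1.000e-04  6.523e-01] F [ 0.1 -0.5  0.6] w 0.656
```

>>> drive_tool --series '[0.3,35,-41,24,0,0,0,0.3,35,-41,25,0,0,0,0.3,0,0,0,0,0,0.163,0.3,0,0,0,0,0,0.163,0.3,0,0,0,0,0,0.163,0.3,0,0,0,0,0,0.163,0.3,0,0,0,0,0,0]'

```text
t: 2.48
eef_pos: [0.5249, 0.1206, 0.1698]
tool_rot: [0.0, 0.993, -0.121, -0.0]
contact_force: [-0.1, 0.3, -0.8]
gripper_width: 0.65
```

```bash
python3 goto.py .526 .123 .17 -.2437
python3 - <<'E'
from h import *
c=snap('wrist','w1.png'); print(c['camera_matrix'],ray(c,320.1,200,True))
E
```

```text
t 2.48 at [0.5249 0.1206 0.1698] shift [ 0.5 -2.6 -0.2] turn [0.0005 0.0004 0.0001] F [-0.1  0.3 -0.8] w 0.65
[[309.70691629   0.         326.63682856]
 [  0.         309.70691629 197.93256124]
 [  0.           0.           1.        ]] (array([0.60652801, 0.10023689, 0.32441772]), array([-0.31632186,  0.10052562, -0.9433107 ]))
```

View pics/w1.png

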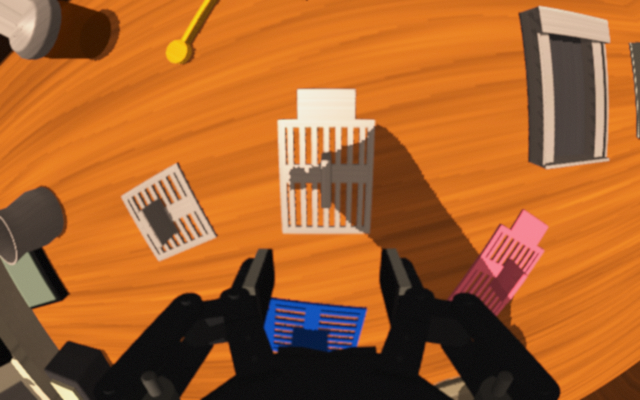

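The wrist view shows the tongued grate: tip (297..356,90), slatted corners (278,121), (375,121), (372,234), (281,234). The tray is at (570,90).

Run:
```python
from h import *
c=np.load('pics/w1.png.npz')
def fit(m,px,z):
    P=np.array([onz(c,u,v,z,True)[:2] for u,v in px]);m=np.array(m)/1000
    a=m-m.mean(0);b=P-P.mean(0);th=np.arctan2((a[:,0]*b[:,1]-a[:,1]*b[:,0]).sum(),(a*b).sum())
    M=R.from_euler('z',th).as_matrix()[:2,:2];t=P.mean(0)-M@m.mean(0);print(t.round(4),th.round(4),((P-(m@M.T+t))*1000).round(1).tolist())
fit([[-90,-30],[-90,30],[-58,-50],[-58,50],[70,50],[70,-50]],[(297,90),(356,90),(278,121),(375,121),(372,234),(281,234)],.005)
fit([[-102,-62],[-102,62],[-71,62],[-71,-62]],[(524,11),(608,19),(609,42),(535,38)],.042)
```

```text
[0.5252 0.1206] 2.8972 [[-0.3, -0.0], [-0.2, 0.2], [0.1, 0.1], [0.0, -0.1], [-0.4, -2.3], [0.8, 2.2]]
[ 0.5566 -0.1935] 3.1047 [[-0.2, 12.5], [-0.8, -11.9], [0.1, -5.1], [0.9, 4.5]]
```

>>> drive_tool --series '[0.3,0,0,40,0,0,0,0.2,0,0,40,0,0,0,0.1,0,0,30,0,0,0,0.0,0,0,18,0,0,0,0.0,0,0,6,0,0,0,0,0,0,0,0,0,0,-1,0,0,0,0,0,0,-1,0,0,0,0,0,0,-1,0,0,0,0,0,0,-1,0,0,0,0,0,0,-1,0,0,0,0,0,0]' --force 80

```text
t: 3.9
eef_pos: [0.5252, 0.1206, 0.0361]
tool_rot: [-0.0, 0.992, -0.122, 0.0]
contact_force: [-0.4, -0.0, -0.7]
gripper_width: 0.002
```

```bash
python3 goto.py .5252 .1206 .036 -.2443
```

```text
t 3.9 at [0.5252 0.1206 0.0361] shift [0.1 0.  0.1] turn [-0.     -0.0001 -0.0009] F [-0.4 -0.  -0.7] w 0.002
```

The opening reads fully shut, but a 10 mm blade should read about 0.12. I'll look.

Run:
```python
from h import *
c=snap('wrist','w2.png');s=snap('scene','s2.png')['pixels']
cv2.imwrite('pics/c3.png',np.hstack([cv2.resize(c['pixels'][80:330,180:470],(464,400)),cv2.resize(s[190:290,280:364],(336,400),interpolation=cv2.INTER_CUBIC)]))
```

```text
(no output)
```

View pics/c3.png

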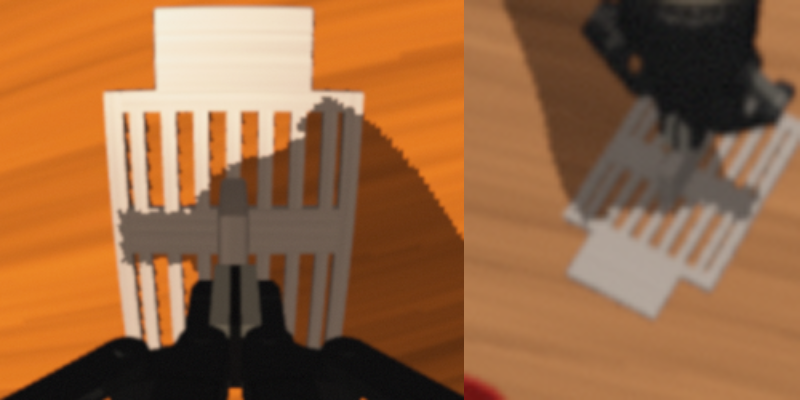

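Run:
```python
from h import *
c=np.load('pics/w2.png.npz')
f=lambda x,y,z:onz(c,180+(x+.5)*.625-.5,80+(y+.5)*.625-.5,z,True).round(4)
for p in [(155,8,.005),(312,8,.005),(104,93,.005),(363,93,.005)]: print(p,f(*p))
print('bar',f(232,209,.005),f(232,260,.005)); print('blade far top',f(222,180,.047),f(245,180,.047),'near?',f(235,265,.047),f(235,265,.033))
K=c['camera_matrix'];M=cv2.Rodrigues(c['rvec'])[0]
G=np.array([.5252,.1206]);ex=np.array([np.cos(2.8972),np.sin(2.8972)])
for n,x,z in[('grip top far',-24,.047),('grip top near',24,.047),('bladefarbot',-24,.005),('tcp',0,.036),('tip',0,.014)]:
    P=M@np.r_[G+ex*x/1000,z]+c['tvec'].ravel();th=np.arccos(P[2]/np.linalg.norm(P));d=P[:2]/np.hypot(*P[:2])*th
    u=d*K[0,0]+K[:2,2]; print(n,((u-[180,80])/.625).round(0))
```

```text
(155, 8, 0.005) [0.6207 0.1271 0.005 ]
(312, 8, 0.005) [0.6066 0.0708 0.005 ]
(104, 93, 0.005) [0.595 0.155 0.005]
(363, 93, 0.005) [0.5707 0.0585 0.005 ]
bar [0.5369 0.1189 0.005 ] [0.5146 0.1245 0.005 ]
blade far top [0.5626 0.1153 0.047 ] [0.5609 0.1085 0.047 ] near? [0.5334 0.1185 0.047 ] [0.5263 0.1203 0.033 ]
grip top far [235. 221.]
grip top near [235. 344.]
bladefarbot [235. 180.]
tcp [235. 271.]
tip [235. 245.]
```

Run:
```python
import cv2,numpy as np
a=cv2.imread('pics/w2.png')[180:310,270:380];b=cv2.imread('pics/s2.png')[185:265,300:370]
g=lambda x:np.clip(255*(x/255.)**.5,0,255).astype('uint8')
cv2.imwrite('pics/c4.png',np.hstack([cv2.resize(g(a),(457,540),interpolation=cv2.INTER_CUBIC),cv2.resize(g(b),(340,540)[::1] if 0 else (340,540),interpolation=cv2.INTER_CUBIC)]))
```

```text
(no output)
```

View pics/c4.png

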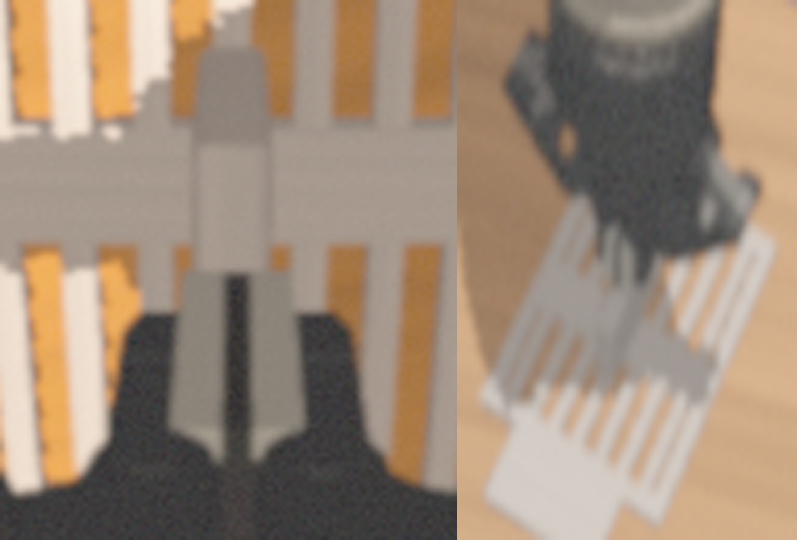

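The fingers shut just above the blade: the tips look to be at z≈0.05, not 0.014, so the pads stand about 35 mm farther back than stated. The shut fingers are right above the blade, so I'll confirm with a gentle touch.

>>> drive_tool --series '[-1,0,0,1,0,0,0,-1,0,0,1,0,0,0,-1,0,0,0,0,0,0]'

```text
t: 4.38
eef_pos: [0.5252, 0.1206, 0.0349]
tool_rot: [0.0, 0.992, -0.122, 0.0]
contact_force: [-2.7, -0.7, 10.1]
gripper_width: 0.002
```

Contact at TCP z≈0.0353 confirms it: the shut tips are 12 mm behind the reported TCP instead of 22 mm ahead, a 34 mm offset. I'll lift, open, and grasp with the TCP at z≈0.002.

>>> drive_tool --series '[-1,0,0,-15,0,0,0,0,0,0,0,0,0,0,0,0,0,0,0,0,0,0,0,0,0,0,0,0,0,0,0,20,0,0,0,0,0,0,17,0,0,0,0,0,0,10,0,0,0,0,0,0,0,0,0,0,-1,0,0,0,0,0,0,-1,0,0,0,0,0,0,-1,0,0,0,0,0,0,-1,0,0,0,0,0,0]'

```text
t: 5.88
eef_pos: [0.5257, 0.1208, 0.0028]
tool_rot: [-0.0, 0.992, -0.122, 0.001]
contact_force: [-0.9, -0.4, 5.7]
gripper_width: 0.103
```

>>> drive_tool --series '[-1,0,0,-15,0,0,0,-1,0,0,-45,0,0,0,-1,0,0,-50,0,0,0,-1,10,46,0,0,0,-0.069,-1,10,46,0,0,0,-0.069,-1,10,46,0,0,0,0,-1,0,0,0,0,0,0,-1,0,0,0,0,0,0]'

```text
t: 6.88
eef_pos: [0.5301, -0.02, 0.1123]
tool_rot: [-0.0, 0.999, -0.054, -0.0]
contact_force: [-0.7, 0.6, -2.9]
gripper_width: 0.1
```

Run:
```python
from h import *
c=snap('wrist','w3.png');o=bot.get_obs();print(o['t'],o['eef_pos'],o['contact_force'],o['gripper_width'])
```

```text
6.925 [ 0.53015006 -0.01908281  0.11229138] [-0.91052967  0.86510446 -3.87518963] 0.10492692473044729
```

View pics/w3.png

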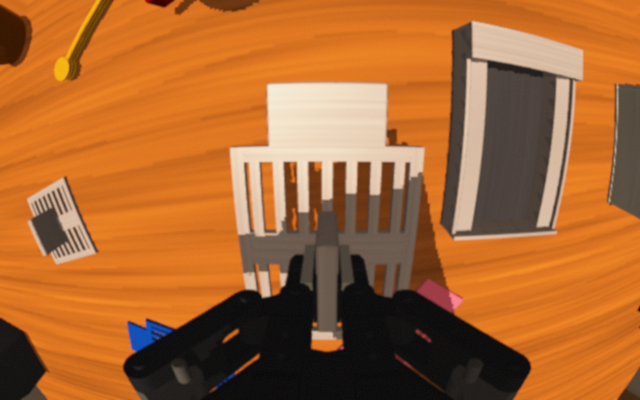

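Grate held, width 0.10, about 3 N of weight. Tongue tip corners are at (267,84) and (387,84). Tray: lip outer corners (474,22) and (582,48), near end corners (455,238) and (557,232).

Run:
```python
from h import *
c=np.load('pics/w3.png.npz')
def fit(m,px,zs):
    P=np.array([onz(c,u,v,z,True)[:2] for (u,v),z in zip(px,zs)]);m=np.array(m)/1000
    a=m-m.mean(0);b=P-P.mean(0);th=np.arctan2((a[:,0]*b[:,1]-a[:,1]*b[:,0]).sum(),(a*b).sum())
    M=R.from_euler('z',th).as_matrix()[:2,:2];t=P.mean(0)-M@m.mean(0);print(t.round(4),th.round(4),((P-(m@M.T+t))@M*1000).round(1).tolist())
fit([[-102,-62],[-102,62],[-71,62],[-71,-62],[82,-62],[82,62]],[(474,22),(582,48),(581,80),(473,56),(455,238),(557,232)],[.042]*4+[.038]*2)
for z in(.110,.1145,.119):fit([[-90,-30],[-90,30],[-58,-50],[-58,50]],[(267,84),(387,84),(231,148),(424,148)],[z]*4)
o=bot.get_obs();q=o['tool_rot'];print(o['eef_pos'],2*np.arctan2(q[2],q[1]))
```

```text
[ 0.5607 -0.1971] 3.0406 [[2.2, 2.4], [0.5, -1.3], [0.4, -2.5], [-1.0, 1.0], [-1.3, 1.0], [-0.9, -0.7]]
[ 0.5304 -0.0205] 3.035 [[-0.3, -0.2], [-0.2, -0.0], [0.2, -0.9], [0.3, 1.1]]
[ 0.5307 -0.0205] 3.035 [[0.2, 0.7], [0.2, -0.9], [-0.3, 0.6], [-0.2, -0.4]]
[ 0.531  -0.0205] 3.035 [[0.6, 1.5], [0.7, -1.7], [-0.7, 2.1], [-0.6, -1.8]]
[ 0.53015006 -0.01908281  0.11229138] -0.10593834918139154
```

>>> drive_tool --series '[-1,6,43,0,0,0,0,-1,6,43,0,0,0,0,-1,6,43,0,0,0,0,-1,6,43,0,0,0,0,-1,0,0,0,0,-0.125,0,-1,0,0,0,0,-0.125,0,-1,0,0,0,0,0,0]'

```text
t: 7.8
eef_pos: [0.5381, -0.1916, 0.1112]
tool_rot: [-0.007, 0.991, -0.051, -0.124]
contact_force: [0.4, 0.6, -3.5]
gripper_width: 0.103
```

```bash
python3 goto.py .5351 -.1939 .0458 -.1036 .25
python3 - <<'E'
from h import *
snap('wrist','w4.png')
E
```

```text
t 7.8 at [ 0.5381 -0.1916  0.1112] shift [13.5  2.7 64. ] turn [-0.0017 -0.0007  0.0003] F [ 0.4  0.6 -3.5] w 0.103
```

View pics/w4.png

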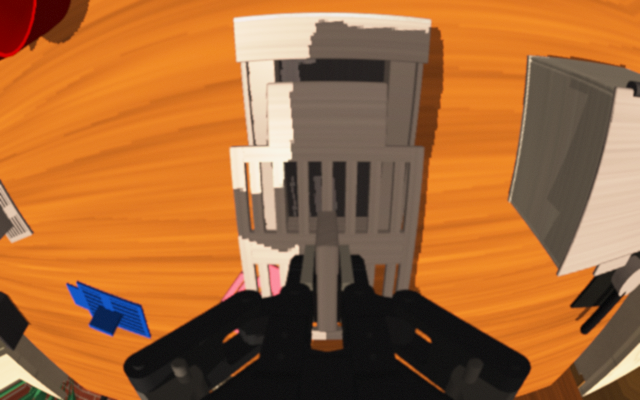

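The lip's outer edge runs (234,16)–(431,20) and its lower edge (237,61)–(430,63). The tongue is aligned with it but slightly to the left.

Run:
```python
from h import *
c=np.load('pics/w4.png.npz')
m=np.array([[-102,-62],[-102,62],[-71,-62],[-71,62]])/1000
P=np.array([onz(c,u,v,.042,True)[:2] for u,v in [(234,16),(431,20),(237,61),(430,63)]]);th=3.038
M=R.from_euler('z',th).as_matrix()[:2,:2];print((P-m@M.T).round(4));d=(P[1]-P[0]+P[3]-P[2]);print(np.arctan2(*d[::-1])-np.pi/2+2*np.pi)
```

```text
[[ 0.5601 -0.1984]
 [ 0.5584 -0.1969]
 [ 0.5612 -0.1985]
 [ 0.5606 -0.1988]]
3.0284049089013365
```

>>> drive_tool --series '[-1,5,2,25,0,0,0,-1,5,2,24,0,0,0,-1,3,0,11,0,0,0,-1,0,0,3,0,0,0,-1,0,0,0,0,0,0]'

```text
t: 8.48
eef_pos: [0.5329, -0.1974, 0.0486]
tool_rot: [-0.007, 0.991, -0.053, -0.124]
contact_force: [0.8, -0.9, -2.7]
gripper_width: 0.101
```

```bash
python3 goto.py .560 -.198 .0458 -.1056 .25
```

```text
t 8.47 at [ 0.5329 -0.1974  0.0486] shift [26.8 -2.3 -4. ] turn [-0.0003 -0.0013 -0.0013] F [ 0.8 -0.9 -2.7] w 0.101
```

>>> drive_tool --series '[-1,5.5,-0.5,-1,0,0,0,-1,5.5,-0.5,-1,0,0,0,-1,5.5,-0.5,-1,0,0,0,-1,5.5,-0.5,-1,0,0,0,-1,5,-0.3,0,0,0,0,-1,0,0,0,0,0,0]'

```text
t: 9.22
eef_pos: [0.5601, -0.198, 0.0448]
tool_rot: [-0.007, 0.991, -0.053, -0.124]
contact_force: [-0.5, 0.5, -4.5]
gripper_width: 0.102
```

```bash
python3 goto.py .560 -.198 .0298 -.1056 0
python3 - <<'E'
from h import *
w=snap('wrist','w5.png')['pixels'];s=snap('scene','s5.png')['pixels']
cv2.imwrite('pics/c5.png',np.hstack([cv2.resize(w[0:300,180:480],(400,400)),cv2.resize(s[165:265,155:255],(400,400),interpolation=cv2.INTER_CUBIC)]))
E
```

```text
t 9.22 at [ 0.5601 -0.198   0.0448] shift [ 3.6  0.  14.6] turn [-0.0003  0.25   -0.0014] F [-0.5  0.5 -4.5] w 0.102
```

View pics/c5.png

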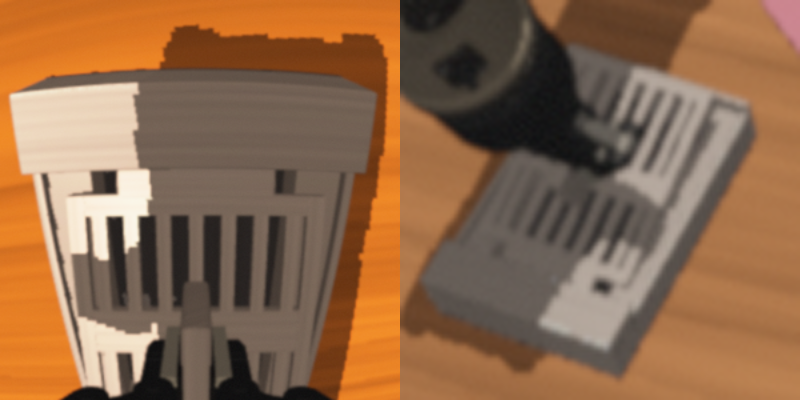

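The tongue is under the lip and centred. Now I swing the near end down.

>>> drive_tool --series '[-1,0.7,0,2.6,0,0.05,0,-1,0.5,0,2.7,0,0.05,0,-1,0.4,0,2.7,0,0.05,0,-1,0.3,0,2.7,0,0.05,0,-1,0.1,0,2.7,0,0.05,0,-1,0,0,0,0,0,0]'

```text
t: 10.07
eef_pos: [0.5581, -0.1983, 0.0314]
tool_rot: [0.0, 0.999, -0.054, -0.001]
contact_force: [0.2, -0.3, -3.2]
gripper_width: 0.106
```

```bash
python3 goto.py .560 -.198 .0288 -.1056 0
```

```text
t 10.07 at [ 0.5581 -0.1983  0.0314] shift [ 1.9 -0.5  2.6] turn [ 0.0002  0.0023 -0.0021] F [ 0.2 -0.3 -3.2] w 0.106
```

>>> drive_tool --series '[-1,2,0,1,0,0,0,-1,0,0,1,0,0,0,-1,0,0,0.5,0,0,0,-1,0,0,0,0,0,0]'

```text
t: 10.58
eef_pos: [0.562, -0.1983, 0.0289]
tool_rot: [-0.0, 0.999, -0.054, 0.0]
contact_force: [-0.2, 0.9, -2.8]
gripper_width: 0.102
```

Still no contact, so lower in small steps.

>>> drive_tool --series '[-1,-1,0,0.5,0,0,0,-1,0,0,0.5,0,0,0,-1,0,0,0,0,0,0]'

```text
t: 10.95
eef_pos: [0.5616, -0.1983, 0.0288]
tool_rot: [0.0, 0.999, -0.054, 0.001]
contact_force: [1.2, 0.5, 5.1]
gripper_width: 0.101
```

Contact at exactly the expected seat height (0.0288). I'll release and retreat.

>>> drive_tool --series '[-0.4,0,0,0,0,0,0,-0.4,0,0,0,0,0,0,-0.2,0,0,0,0,0,0,-0.2,0,0,-5,0,0,0,-0.2,0,0,-25,0,0,0,-0.2,0,0,-50,0,0,0,-0.2,0,0,-50,0,0,0,-0.2,-40,0,0,0,0,0,-0.2,-20,0,0,0,0,0,-0.2,0,0,0,0,0,0]'

```text
t: 12.2
eef_pos: [0.4998, -0.1921, 0.1584]
tool_rot: [0.0, 0.999, -0.054, -0.0]
contact_force: [1.0, 0.1, -0.5]
gripper_width: 0.403
```

Run:
```python
from h import *
w=snap('wrist','w6.png')['pixels'];s=snap('scene','s6.png')['pixels'];snap('top','t6.png')
cv2.imwrite('pics/c6.png',np.hstack([cv2.resize(w[0:300,180:480],(400,400)),cv2.resize(s[165:265,155:255],(400,400),interpolation=cv2.INTER_CUBIC)]))
```

```text
(no output)
```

View pics/c6.png

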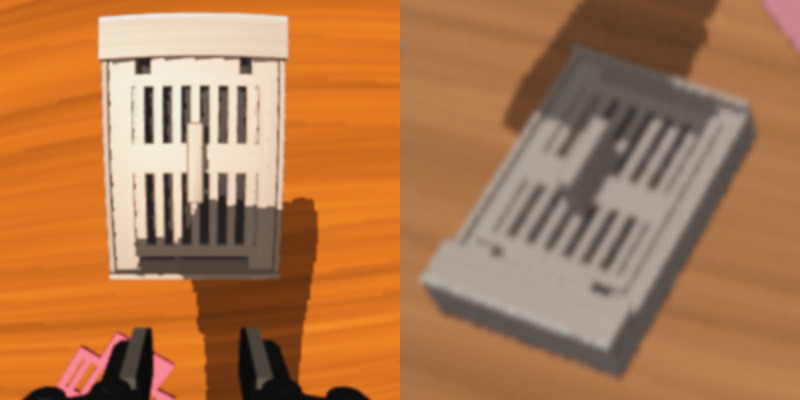

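The grate lies flat inside the tray, centred, with its tongue under the lip (gaps at (143,66) and (246,66) on either side of it). The near-end gap at (195,262) is visible, and the gripper is clear.

```bash
python3 -c "
from station import bot
print(bot.hand_in(), bot.get_obs()['t'])"
```

```text
the job is handed in; nothing more can be done
the job is handed in; nothing more can be done
```

The tongued steel grate is back on the drip tray. I tipped it 0.25 rad, slid its tongue under the far lip, swung the near end down onto the ledges, and let go. I handed in at about 12 s.

**Last checks:** The ledges took the grate at TCP height 0.0288 m, the height I had predicted. The final wrist and scene views show it flat and centred with the tongue under the lip and the gripper clear of it. I never touched the short, blue or pink grates.

**What disagreed:**
- **Finger length:** The first grasp closed on nothing. The fingertips are about 12 mm behind the reported TCP, not 22 mm ahead of it as stated. A light 10 N touch on the top of the grip showed this, and I grasped about 34 mm lower.
- **Grip opening:** While holding the blade the opening read about 0.10, slightly under the 0.12 expected for 10 mm.
- **Camera positions:** The cameras disagreed by a few millimetres (up to about 8 mm for the tray between the scene and top views), so I relied mainly on the close wrist views.

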